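Seal the swing-bail cork canister

TASK

Seal the canister of corks on the counter: set its loose lid gently and squarely on the mouth, with the lid's brass block lined up so that the wire bail's roller can run over it, then take the bail by its wooden knob and swing it up from behind, over the top of the block and past centre to its front stop so that it clamps the lid. Let go, and leave everything else on the counter where it stands.

Things in the scene. Friction and masses are not known exactly. Their poses are not given: they have to be found in the camera images.
- canister: White ceramic canister, fixed to the counter, corks inside. Outer diameter 110 mm, mouth 100, rim 90 above its base. Origin: centre of the underside, z up, front = its own -x. The bail's pivot axis is parallel to its y, through its centre line, 50 mm above the base; the bail's side wires are 66 mm either side. Stands left or right, front roughly to the robot's right; yaw varies.
- lid: Loose lid, 0.2 kg, lies block up. Origin: centre of underside, z up. Plug diameter 93 from 0 to 10 mm, white disc 116 with orange gasket 10 to 16, brass block 16 to 50: 44 long (x), 28 wide (y, upright faces to pinch); its roof has a 3 mm crest along y, slopes of 24 deg to +x and -x. Seated: origin 80 mm over the canister's base, lid x along canister x, either way round, within 10 deg.
- bail (a joint): Bail hinge, rad: 0 upright, negative leaning back to the canister's +x (-1.57 level), +0.16 front stop. Friction 0.09 N m holds it where left. Over a seated lid the roller meets the block at about -0.2, is pressed 4.5 mm into its sprung seat at the crest (up to 17 N), and once well past it (about +0.08) drives the bail to the stop by itself and keeps pressing.
- bail_roller: Grey roller of diameter 12 and length 43 in the middle of the bail's cross wire, turning freely in a seat sprung outward from the pivot by up to 8 mm; it rides over the lid's block. Origin: its centre, 81.5 mm from the pivot axis. A yoke wire runs 16 mm outside it.
- bail_knob (a point): Centre of the wooden ball knob, diameter 28 mm, at the bail's outer end on a 6 mm stem, 123.5 mm from the pivot axis, midway between the side wires. Pinched on its sides along the canister's y, the ball can turn between the pads as the bail swings.
- mill: Bystander: black and brass checkered mill, 63 x 63 x 175, origin under its centre.
- shaker: Bystander: steel shaker, 68 x 68 x 208, origin under its centre.
- small_bottle: Bystander: small round green-tinted bottle with a cork stopper, 54 x 54 x 138, origin under its centre.
- jigger: Bystander: brass jigger, 44 x 44 x 90, origin under its centre.
- slate_coaster: Bystander: dark slate coaster lying on the counter between canister and lid, 70 x 70 x 8, origin under its centre. Beyond the loose things: a tall cabinet stands on the right of the counter (x over 0.50, y below -0.34 m), and a bottle shelf hangs 0.63 m above the counter over x = 0.58 m and further back; keep arm and wrist clear of both.
Not all that is in view belongs to the job. What is shaped like the lid but black is not meant.

How it is judged (in metres and radians):
On the way, in this order (a step that is already met when the one before it is completed fails the run):
1. the lid sits squarely on the canister's mouth, its block lined up with the bail, the bail still behind it (z of lid in the frame of canister between 0.0765 and 0.0825 m and horizontal distance between lid and canister below 0.006 m and angle between lid's own z axis and vertical below 0.04 rad and angle between the y axis of lid and the y axis of canister, either way round below 0.2 rad and value of joint bail below -0.3 rad), for 0.2 s.
2. the bail is over centre on the seated lid and presses on it (z of lid in the frame of canister between 0.0765 and 0.0825 m and horizontal distance between lid and canister below 0.006 m and angle between lid's own z axis and vertical below 0.04 rad and angle between the y axis of lid and the y axis of canister, either way round below 0.2 rad and value of joint bail above 0.1 rad and contact force between lid and bail_roller above 2 N), for 0.2 s.
At the end, for the whole second after the job is handed in: The lid is on the canister, origin 76.5 to 82.5 mm above the canister's base, within 6 mm of its axis, level within 0.04 rad, block lined up within 0.2 rad (either way round); the bail is past +0.10 rad and its roller presses the lid with more than 2 N; the lid is at rest (all of step 2 and linear speed of lid below 0.02 m/s); the robot touches nothing.
It fails at once if a standing bystander is moved by more than 30 mm or tipped over (distance of any of mill, shaker, small_bottle, jigger, slate_coaster from where it was at the start of the episode above 0.03 m or angle between any of mill, shaker, small_bottle, jigger's own z axis and vertical above 0.5 rad).
It fails at once if the lid is slammed onto the canister (over 80 N) (contact force between lid and canister above 80 N).
It also fails if it takes over 58 s, if anything falls off the work surface, if the arm or the gripper's body presses on something with over 40 N, if the wrist force passes 120 N, or if a joint passes its speed limit or range.

ROBOT

A 7-joint arm with a two-finger parallel gripper is mounted at the origin on a cart in front of the work surface, level with it; the furniture and walls round the work are solid. World frame = base frame: x ahead of the robot, y to its left, z up, the work surface at z = 0. Lengths are in mm, angles in rad, forces in N, time in s.
With the tool pointing down it reaches from about 400 to 925 mm from the base axis. Payload 5.6 kg.
Tool frame: the origin (TCP) lies between the finger pads; the fingertips stand 19 mm ahead of it and the grasp point (between the pads) is the TCP; z points along the fingers, y is the line along which they close (so a half turn about z gives the same grasp; the last joint's range is limited). The gripper opens to 85 mm and grips with 20 to 120 N. Pads are 22 mm wide; open, the fingers measure 114 mm over their backs; the gripper's body (76 mm by 85 mm) begins 54 mm behind the grasp point. The pads swing forward as they close: fully open they stand 13 mm farther back than shut.
Start: joints at [-1.191, 0.468, -0.012, 1.603, 0.006, 1.071, -0.056], TCP at [266.744, 592.752, 250.29] pointing down, gripper open.
Joint ranges: [-2.53, 2.53], [-0.31, 2.02], [-1.57, 1.55], [0.28, 2.44], [-1.29, 4.43], [0.15, 1.84], [-2.92, 2.92]. Speed limits (rad/s): [2.57, 2.57, 3.14, 3.14, 3.14, 3.14, 3.14].

INTERFACE

Orientations are given as a unit quaternion [w, x, y, z].
In Python, from bench import telemetry, optics, job gives the robot as it stands.
- The arm moves only by the tool drive_tool, never from a script. Its argument "deltas" is a list of rows, each a list of 7 numbers: the turn, a rotation vector about the world's x, y, z as a fraction of full scale, then the shift along the world's x, y, z as a fraction of full scale, then the gripper command: -1 is shut, 1 is fully open, values between are in proportion. In form: [[ax, ay, az, dx, dy, dz, hand], ...]. A call has 1 to 12 rows; each row shifts and turns the commanded pose from where the row before left it; what a row does not reach is not made up. Full scale, the value 1, is 0.5 m for a shift and 45 degrees for a turn. A row lasts 1/10 s, in which the tool goes at most 50 mm and 8.59 degrees, less where a joint would pass 70% of its speed; a pose out of reach is approached as far as the arm can. A call with a number of a shift or a turn outside -1 to 1 is refused whole. A call with a gripper value outside its range is refused whole. The fingers move at their own pace and stop on an object; "squeeze" is the grip in N (left out, the last holds). Time passes only in rows, so rows that do not move let the fingers close. It gives the time, the measured TCP pose, the force, the opening and the grip force at its end, in the units of the state.
- telemetry.read_state(): the state, without advancing time (a new reading comes with each control period).
- optics.camera(name): name is "scene" or "top"; returns the picture (480x640x3 uint8, red, green, blue); there is no depth.
- optics.get_calibration(name): a dict with "fx", "fy", "cx", "cy" (pixels), "R" (3x3) and "t" (3): a world point X has camera coordinates R X + t. Camera axes: x right, y down, z forward; pixel columns grow to the right and rows downward; lengths in mm; the calibration is good to about 2 mm. A picture is of the moment at which its call begins. get_calibration takes no time and is no camera call.
- job.finish_job(): hands the job in; it is judged then, once.
Trained networks look in the newest picture that a camera, given by its name, has taken for a name from the list of things; names that differ only in an ending like _2 or _b are one class to them, and where a whole thing is asked for, a point or a joint stands for the part that bears it (a point fixed in the world has none). Each returns a list of dicts, best first, with "score" (0 to 1); they miss things now and then, are a little off and sometimes report something else, mostly with a low value. They report only what shows in the picture. A call takes as long as a camera call. They do not tell look-alikes from the thing itself.
- optics.cut_out(camera, thing): "pixels" (480x640 bool, what is visible of it) and "extent" ([centre column, centre row, width, height] in pixels, round what is visible of it).
- optics.spot_point(camera, thing): "pixel" ([column, row] in pixels: a listed point, or the origin of a listed thing).
The state is a dict: "clock": time; "joint_pos": joint angles; "qd": joint speeds; "tau": joint torques, N m; "eef_pos": TCP position; "orientation": TCP orientation; "contact_force": force on the tool from outside, world axes, zero at the start; "moment": the same for the moment, N m; "grip_width": opening from 0.0 (shut) to 1.0 (fully open); "gripper_force": force on a finger pad.
Only numpy, scipy, OpenCV 4.12 (cv2) and the standard library are available. Lean on these libraries where they do the work, as an engineer would, in place of code of your own. Each camera call takes 0.05 s, during which the arm holds its last target. There are 200 camera calls.

## Working session

There is one attempt and no reset: what is moved stays moved. The work goes in short steps, Python scripts to look and compute and a tool call to move; the robot and the scene stay as the last step left them, time stands still between calls to the robot, and variables do not carry over. Pictures are saved under pics/ and viewed, at most 10 in all, crops included, and the job is handed in when it is done.

Besides the shell and the picture viewer there is one more tool, called after "Request:" as name([rows], argument=value, ...), one row to a line, values as JSON. drive_tool: Moves the arm, as the interface text tells. Shift numbers are shares of 0.5 m and turn numbers shares of 45 degrees, none past 1 either way. Its arguments: {"type":"object","properties":{"deltas":{"type":"array","items":{"type":"array","items":{"type":"number","minimum":-1,"maximum":1}}},"squeeze":{"type":"number"}},"required":["deltas"]}

```bash
mkdir -p pics; cat > h.py <<'E'
import numpy as np, cv2
from bench import telemetry, optics, job
def ray(cam,px):
    c=optics.get_calibration(cam);R=np.array(c["R"]);t=np.array(c["t"])
    d=R.T@np.array([(px[0]-c["cx"])/c["fx"],(px[1]-c["cy"])/c["fy"],1]);return -R.T@t,d
def at_z(cam,px,z):
    o,d=ray(cam,px);return o+d*(z-o[2])/d[2]
def proj(cam,X):
    c=optics.get_calibration(cam);p=np.array(c["R"])@np.array(X,float)+np.array(c["t"]);return np.array([c["fx"]*p[0]/p[2]+c["cx"],c["fy"]*p[1]/p[2]+c["cy"]])
def tri(p1,p2):
    (o1,d1),(o2,d2)=ray("scene",p1),ray("top",p2)
    d1=d1/np.linalg.norm(d1);d2=d2/np.linalg.norm(d2)
    s=np.linalg.lstsq(np.c_[d1,-d2],o2-o1,rcond=None)[0];a=o1+s[0]*d1;b=o2+s[1]*d2
    return (a+b)/2,np.linalg.norm(a-b)
E
python3 - <<'E'
from h import *
np.set_printoptions(precision=1,suppress=True)
im={}
for c in("scene","top"):
    im[c]=optics.camera(c);cv2.imwrite(f"pics/{c}0.png",im[c][:,:,::-1])
    o,d=ray(c,(320,240));print(c,o,d)
    for t in("lid","canister","bail_roller","bail_knob"):
        print(c,t,[(np.round(r["pixel"]),round(r["score"],2)) for r in optics.spot_point(c,t)[:3]])
print(telemetry.read_state())
E
```

```text
scene [-378.9  633.2 1099. ] [ 0.7 -0.4 -0.6]
scene lid [(array([385., 306.]), 0.72), (array([323., 325.]), 0.58), (array([229., 334.]), 0.58)]
scene canister [(array([262., 349.]), 0.55), (array([286., 298.]), 0.22)]
scene bail_roller [(array([225., 334.]), 0.4)]
scene bail_knob [(array([207., 337.]), 0.75)]
top [ 308.3   50.3 1457.4] [ 0.2 -0.1 -1. ]
top lid [(array([290., 300.]), 0.96), (array([358., 299.]), 0.85)]
top canister [(array([227., 305.]), 0.89)]
top bail_roller [(array([190., 300.]), 0.6)]
top bail_knob [(array([173., 302.]), 0.84), (array([191., 300.]), 0.74), (array([284., 195.]), 0.27)]
{'clock': 0.5, 'joint_pos': array([-1.2,  0.5, -0. ,  1.6,  0. ,  1.1, -0.1]), 'qd': array([ 0.,  0.,  0., -0., -0.,  0., -0.]), 'tau': array([ -0. , -53.2,   0. , -25.1,   0. ,   0. ,   0. ]), 'eef_pos': array([266.7, 592.7, 250.3]), 'orientation': array([ 0. ,  0.2,  1. , -0. ]), 'contact_force': array([-0.2, -0.3, -0.2]), 'moment': array([ 0., -0.,  0.]), 'gripper_force': 0.0, 'grip_width': 0.9978380833337751}
```

View pics/scene0.png

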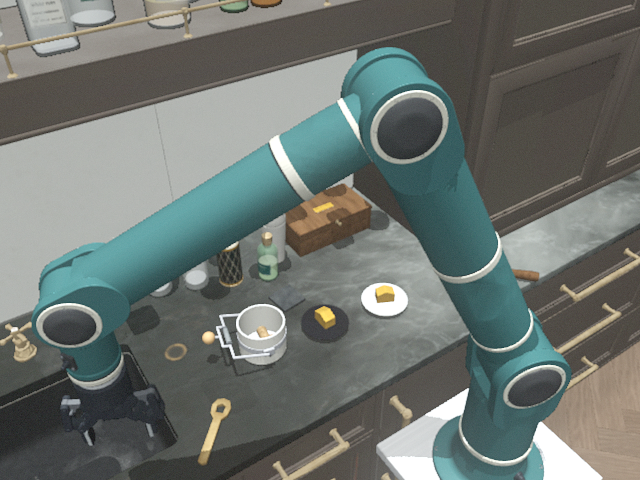

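View pics/top0.png

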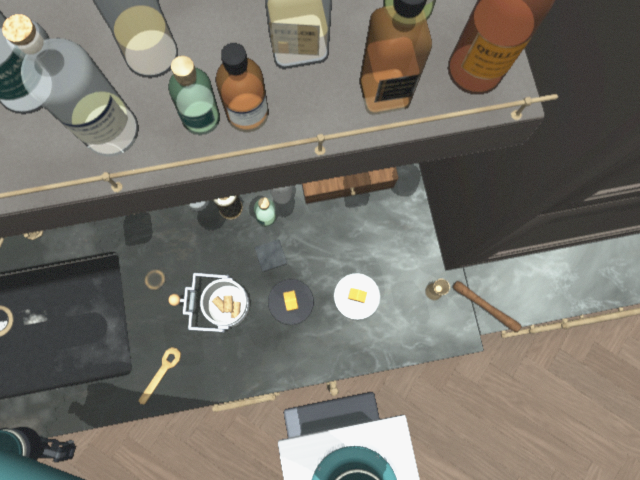

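White disc with brass block: top (357,296), scene (385,300). The black look-alike is at top (291,301), scene (325,320). The task's lid is white, so it's the right-hand one. I'll measure it and confirm in one crop.

```bash
python3 - <<'E'
from h import *
np.set_printoptions(precision=1,suppress=True)
im={c:optics.camera(c) for c in("scene","top")}
hsv={c:cv2.cvtColor(im[c],cv2.COLOR_RGB2HSV) for c in im}
def blob(m,near):
    n,l,s,ce=cv2.connectedComponentsWithStats(m.astype(np.uint8))
    i=[k for k in range(1,n) if s[k,4]>25];k=min(i,key=lambda k:np.hypot(*(ce[k]-near)));return l==k
for c,p in(("top",(357,296)),("scene",(385,295))):
    br=blob((hsv[c][...,1]>150)&(hsv[c][...,2]>120),p)
    wh=blob((hsv[c][...,1]<60)&(hsv[c][...,2]>170)&(np.hypot(*np.meshgrid(np.arange(640)-p[0],np.arange(480)-p[1]))<32),p)
    hull=cv2.convexHull(np.argwhere(wh)[:,::-1].astype(np.int32))[:,0]
    W=np.array([at_z(c,q,15)[:2] for q in hull.astype(float)],np.float32)
    (e,ax,_)=cv2.fitEllipse(W);print(c,"lid disc",e,ax,wh.sum())
    hb=cv2.convexHull(np.argwhere(br)[:,::-1].astype(np.int32))[:,0].astype(float)
    B=np.array([at_z(c,q,38)[:2] for q in hb],np.float32);print(" block",cv2.minAreaRect(B),br.sum())
for c in im:
    for t in("bail_knob","bail_roller","canister"):
        for r in optics.cut_out(c,t)[:2]: print(c,t,round(r["score"],2),np.round(r["extent"],1),r["pixels"].sum())
    for t in ("mill","shaker","small_bottle","jigger","slate_coaster"):
        r=optics.spot_point(c,t)
        if r and c=="top": print(t,at_z(c,r[0]["pixel"],0)[:2],round(r[0]["score"],2))
a=cv2.resize(im["top"][255:345,320:410],(400,400),interpolation=cv2.INTER_CUBIC);b=cv2.resize(im["top"][255:345,155:265],(489,400),interpolation=cv2.INTER_CUBIC)[:,:400]
cv2.imwrite("pics/crop1.png",np.hstack([a,b])[:,:,::-1])
E
```

```text
top lid disc (451.48590087890625, -109.41120147705078) (117.62934875488281, 141.06158447265625) 1627
 block ((1012.2474975585938, -586.7976684570312), (116.9898910522461, 85.50118255615234), 60.633419036865234) 513
scene lid disc (456.408447265625, -101.12239074707031) (118.15992736816406, 119.20588684082031) 978
 block ((839.86376953125, -173.46676635742188), (18.970947265625, 57.68581008911133), 0.20896221697330475) 51
scene bail_knob 0.65 [232.6 335.6  62.   48.5] 425
scene bail_roller 0.41 [227.9 334.3   8.2  18.4] 74
top bail_knob 0.6 [197.4 304.2  57.8  58.4] 520
top canister 0.83 [209.8 304.9  79.5  59.3] 2324
mill [751.5 175. ] 0.92
shaker [753.8  34.1] 0.56
small_bottle [708.4  87.8] 0.84
jigger [ 435.  -295.3] 0.54
slate_coaster [597.9  91. ] 0.74
```

View pics/crop1.png

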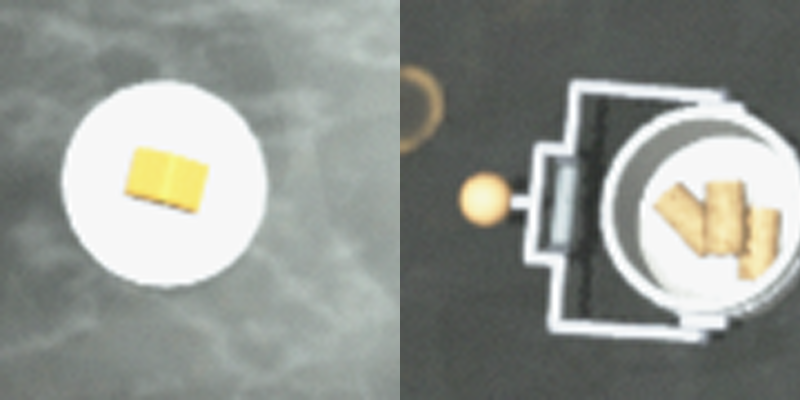

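White lid confirmed: in the crop its block has its long side roughly along the image horizontal (world y), and the bail lies back towards +y with the knob at crop (486,199). Now finer measurements.

```bash
python3 - <<'E'
from h import *
from scipy.optimize import least_squares
np.set_printoptions(precision=1,suppress=True)
S=cv2.imread("pics/scene0.png")[:,:,::-1];T=cv2.imread("pics/top0.png")[:,:,::-1]
im={"scene":S,"top":T}
yy,xx=np.mgrid[:480,:640]
def pts(m): return np.argwhere(m)[:,::-1].astype(np.float32)
def big(m):
    n,l,s,c=cv2.connectedComponentsWithStats(m.astype(np.uint8));k=1+np.argmax(s[1:,4]);return l==k
for c,p in(("top",(357,296)),("scene",(385,297))):
    I=cv2.cvtColor(np.ascontiguousarray(im[c]),cv2.COLOR_RGB2HSV);w=np.hypot(xx-p[0],yy-p[1])<32
    br=big((I[...,1]>110)&w&(I[...,2]>60)&(I[...,0]<35)&(np.hypot(xx-p[0],yy-p[1])<16))
    print(c,"block px",cv2.minAreaRect(pts(br)),br.sum())
    if c=="top":
        B=np.array([at_z(c,q,42)[:2] for q in pts(br)],np.float32);print(" world z42",cv2.minAreaRect(B), B.mean(0))
        u,s,v=np.linalg.svd(B-B.mean(0));print(" axis deg",np.degrees(np.arctan2(v[0,1],v[0,0])))
    wh=big((I[...,2]>150)&(I[...,1]<60)&w)|br
    h=cv2.convexHull(pts(wh).astype(np.int32))[:,0].astype(float)
    m=np.array([at_z(c,q,14)[:2] for q in h]);f=least_squares(lambda a:np.hypot(m[:,0]-a[0],m[:,1]-a[1])-a[2],[450,-105,58],loss="soft_l1");print(" disc",f.x,np.abs(f.fun).max())
K={}
for c,p in(("top",(174,300)),("scene",(208,338))):
    I=cv2.cvtColor(np.ascontiguousarray(im[c]),cv2.COLOR_RGB2HSV)
    k=big((I[...,1]>70)&(I[...,2]>110)&(I[...,0]<30)&(np.hypot(xx-p[0],yy-p[1])<11));K[c]=pts(k).mean(0);print(c,"knob",K[c],k.sum())
kn=tri(K["scene"],K["top"]);print("knob",kn)
# canister rim outline (outer circle z=90) in top: white pixels
I=cv2.cvtColor(np.ascontiguousarray(T),cv2.COLOR_RGB2HSV)
g=cv2.resize(T[270:340,160:260],(800,560),interpolation=cv2.INTER_CUBIC);
for c in im:
    for n,pp in(("can0",(0,0,0)),): pass
cv2.imwrite("pics/can_top.png",g[:,:,::-1])
g=cv2.resize(S[290:370,190:300],(792,576),interpolation=cv2.INTER_CUBIC);cv2.imwrite("pics/can_sc.png",g[:,:,::-1])
E
```

```text
top block px ((357.1470947265625, 294.91180419921875), (15.764815330505371, 10.429031372070312), 14.03624439239502) 164
 world z42 ((456.18975830078125, -101.33096313476562), (39.23674392700195, 26.249013900756836), 64.28295135498047) [ 456.  -101.1]
 axis deg -114.88084
 disc [ 454.  -114.6   72. ] 6.826479091745966
scene block px ((384.5, 293.5), (15.0, 17.0), 90.0) 256
 disc [ 479.  -125.2   88.2] 24.20260172031322
top knob [174.  299.5] 77
scene knob [208.1 337.6] 118
knob (array([525.6, 341.1,  79.2]), np.float64(0.5584219823040454))
```

View pics/can_top.png

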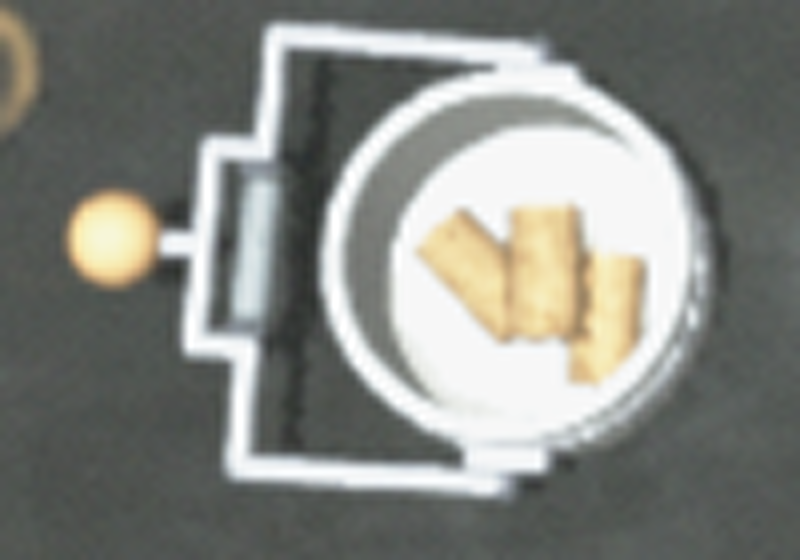

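```bash
cat >> h.py <<'E'
from scipy.optimize import least_squares
from scipy.ndimage import map_coordinates, gaussian_filter
def circ_edge(img,cam,c0,z,r,angs,lo=-7,hi=7,sign=-1):
    """radial edges (bright inside: sign=-1) around world circle; fit centre with radius r known"""
    g=gaussian_filter(img.astype(float).mean(2),0.7);c=np.array(c0,float);rr=np.arange(r+lo,r+hi,0.5)
    for it in range(4):
        P=[]
        for a in angs:
            X=np.c_[c[0]+rr*np.cos(a),c[1]+rr*np.sin(a),np.full(len(rr),z)]
            px=np.array([proj(cam,x) for x in X]);v=map_coordinates(g,[px[:,1],px[:,0]],order=1)
            d=sign*np.gradient(v);k=d.argmax()
            if d[k]>2: P.append(X[k,:2])
        P=np.array(P)
        f=least_squares(lambda a:np.hypot(P[:,0]-a[0],P[:,1]-a[1])-r,c,loss="soft_l1");c=f.x
    f2=least_squares(lambda a:np.hypot(P[:,0]-a[0],P[:,1]-a[1])-a[2],[*c,r],loss="soft_l1")
    return c,np.median(np.abs(f.fun)),len(P),f2.x
E
python3 - <<'E'
from h import *
np.set_printoptions(precision=1,suppress=True)
S=cv2.imread("pics/scene0.png")[:,:,::-1];T=cv2.imread("pics/top0.png")[:,:,::-1]
full=np.radians(np.arange(0,360,5))
print("lid top",*circ_edge(T,"top",[452,-105],16,58,full))
print("lid scene",*circ_edge(S,"scene",[452,-105],16,58,full))
p=(160+508/8,270+260/8);c0=at_z("top",p,90)[:2];print("c0",c0)
k=np.array([525.6,341.1]);d0=np.degrees(np.arctan2(*(k-c0)[::-1]));print("yaw guess",d0)
lf=np.radians(np.r_[np.arange(d0-60,d0+61,4)])
print("rim out top",*circ_edge(T,"top",c0,90,55,lf))
al=np.radians(np.arange(d0-60,d0+61,4))
print("rim in top (far wall dark side)",*circ_edge(T,"top",c0,90,50,al,lo=-3,hi=3,sign=1))
# side wire / roller direction lines in top: crop px /8
def w(q,z): return at_z("top",(160+q[0]/8,270+q[1]/8),z)[:2]
el=np.arcsin(29.2/123.5); z=lambda r:50+r*np.sin(el)
a=w((275,32),z(81.5));b=w((232,470),z(81.5));print("crosswire ends",a,b,"normal deg",np.degrees(np.arctan2(*(a-b)[::-1]))+90, "mid",(a+b)/2)
a=w((268,172),z(81.5));b=w((248,325),z(81.5));print("roller",a,b,"normal",np.degrees(np.arctan2(*(a-b)[::-1]))+90)
a=w((205,145),z(97.5));b=w((190,348),z(97.5));print("yoke",a,b,(a+b)/2)
# lid block yaw: corners crop1
q=[np.array([320+x/4.444,255+y/4.444]) for x,y in((137,148),(208,160),(197,213),(126,195))]
Q=[at_z("top",x,40)[:2] for x in q];print("block",np.array(Q),[np.degrees(np.arctan2(*(Q[i]-Q[j])[::-1])) for i,j in((0,1),(3,2),(0,3),(1,2))],np.mean(Q,0))
E
```

```text
Traceback (most recent call last):
  File "h.py", line 24, in circ_edge
    px=np.array([proj(cam,x) for x in X]);v=map_coordinates(g,[px[:,1],px[:,0]],order=1)
                 ~~~~^^^^^^^
  File "h.py", line 9, in proj
    c=optics.get_calibration(cam);p=np.array(c["R"])@np.array(X,float)+np.array(c["t"]);return np.array([c["fx"]*p[0]/p[2]+c["cx"],c["fy"]*p[1]/p[2]+c["cy"]])
ValueError: time passes only in moves, steps and waits
```

```bash
cat >> h.py <<'E'
from scipy.spatial.transform import Rotation as Ro
def st():
    s=telemetry.read_state();w,x,y,z=s["orientation"];M=Ro.from_quat([x,y,z,w]).as_matrix()
    print("t",s["clock"],"p",np.round(s["eef_pos"],1),"yaw_y",np.round(np.degrees(np.arctan2(M[1,1],M[0,1])),2),"z",np.round(M[:,2],3),"F",np.round(s["contact_force"],1),"grip",round(s["grip_width"],3),round(s["gripper_force"],1),"j",np.round(s["joint_pos"],2))
E
python3 -c "
from h import *
st()"
```

```text
t 1.4 p [266.7 592.8 250.3] yaw_y 65.78 z [ 0. -0. -1.] F [ 0.6  0.2 -0.9] grip 0.998 0.0 j [-1.19  0.47 -0.01  1.6   0.01  1.07 -0.06]
```

Request:
drive_tool([
  [0,0,-0.083,0.0315,-0.06,0,1],
  [0,0,-0.083,0.0315,-0.06,0,1],
  [0,0,-0.083,0.0315,-0.06,0,1],
  [0,0,-0.083,0.0315,-0.06,0,1],
  [0,0,-0.083,0.0315,-0.06,0,1],
  [0,0,-0.083,0.0315,-0.06,0,1],
  [0,0,-0.083,0.0315,-0.06,0,1],
  [0,0,-0.083,0.0315,-0.06,0,1],
  [0,0,-0.083,0.0315,-0.06,0,1],
  [0,0,-0.083,0.0315,-0.06,0,1],
  [0,0,-0.083,0.0315,-0.06,0,1],
  [0,0,-0.083,0.0315,-0.06,0,1],
])

```text
clock: 2.6
eef_pos: [456.3, 231.5, 250.6]
orientation: [0.0, 0.568, 0.823, 0.0]
contact_force: [0.5, -0.3, -0.0]
grip_width: 1.001
gripper_force: 0.0
```

Request:
drive_tool([
  [0,0,-0.085,0,-0.0555,0,1],
  [0,0,-0.085,0,-0.0555,0,1],
  [0,0,-0.085,0,-0.0555,0,1],
  [0,0,-0.085,0,-0.0555,0,1],
  [0,0,-0.085,0,-0.0555,0,1],
  [0,0,-0.085,0,-0.0555,0,1],
  [0,0,-0.085,0,-0.0555,0,1],
  [0,0,-0.085,0,-0.0555,-0.03,1],
  [0,0,-0.085,0,-0.0555,-0.03,1],
  [0,0,-0.085,0,-0.0555,-0.03,1],
  [0,0,-0.085,0,-0.0555,-0.03,1],
  [0,0,-0.085,0,-0.0555,-0.03,1],
])

```text
clock: 3.8
eef_pos: [455.2, -102.2, 174.9]
orientation: [0.0, 0.844, 0.536, 0.0]
contact_force: [0.5, 0.3, -0.0]
grip_width: 0.999
gripper_force: 0.0
```

```bash
python3 -c "
from h import *
st()
im=optics.camera('scene');cv2.imwrite('pics/s1.png',im[:,:,::-1])
st()"
```

```text
t 3.8 p [ 455.2 -102.2  174.9] yaw_y -25.24 z [ 0.001  0.    -1.   ] F [ 0.5  0.3 -0. ] grip 0.999 0.0 j [-0.35  0.29  0.59  2.14 -0.23  0.78 -0.06]
t 3.85 p [ 453.7 -106.6  173.3] yaw_y -25.68 z [-0.002 -0.003 -1.   ] F [-2.  -4.2 -1.2] grip 0.997 0.0 j [-0.35  0.29  0.59  2.14 -0.23  0.77 -0.06]
```

View pics/s1.png

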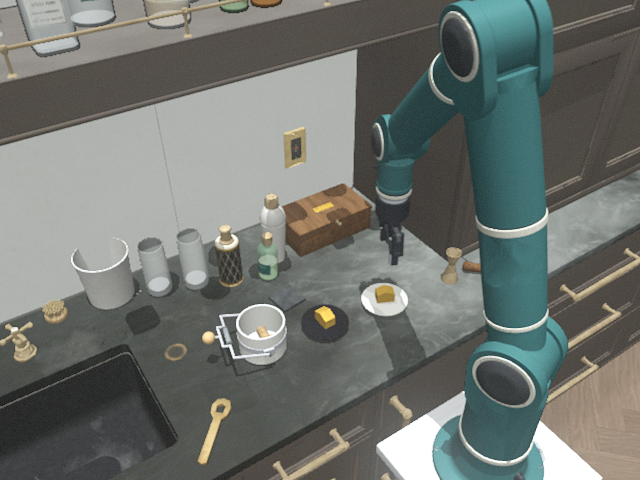

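The arm now stands clear of the lid and the canister in the scene view: lid at (385,298), canister (262,333), knob (208,338), black look-alike (325,320). I'll descend partway and settle.

Request:
drive_tool([
  [0,0,0,0,0,0,1],
  [0,0,0,0,0,-0.04,1],
  [0,0,0,0,0,-0.04,1],
  [0,0,0,0,0,-0.04,1],
  [0,0,0,0,0,-0.04,1],
  [0,0,0,0,0,0,1],
  [0,0,0,0,0,0,1],
  [0,0,0,0,0,0,1],
])

```text
clock: 4.65
eef_pos: [456.6, -100.2, 96.4]
orientation: [0.001, 0.843, 0.538, 0.001]
contact_force: [0.3, 0.2, 0.5]
grip_width: 1.001
gripper_force: 0.0
```

```bash
python3 -c "
from h import *
st()"
```

```text
t 4.65 p [ 456.6 -100.2   96.4] yaw_y -24.93 z [ 0.002  0.    -1.   ] F [0.3 0.2 0.5] grip 1.001 0.0 j [-0.27  0.44  0.5   2.18 -0.37  0.6   0.06]
```

Request:
drive_tool([
  [0,0,0,0,-0.002,-0.03,1],
  [0,0,0,0,0,-0.03,1],
  [0,0,0,0,0,-0.025,1],
  [0,0,0,0,0,-0.016,1],
  [0,0,0,0,0,-0.01,1],
  [0,0,0,0,0,0,1],
  [0,0,0,0,0,0,0.2],
  [0,0,0,0,0,0,0],
  [0,0,0,0,0,0,-0.2],
  [0,0,0,0,0,0,-0.5],
  [0,0,0,0,0,0,-1],
  [0,0,0,0,0,0,-1],
], squeeze=40)

```text
clock: 5.85
eef_pos: [456.4, -101.4, 40.3]
orientation: [0.001, 0.843, 0.538, 0.001]
contact_force: [-0.2, -0.9, 5.4]
grip_width: 0.319
gripper_force: 40.2
```

```bash
python3 -c "
from h import *
st()"
```

```text
t 5.85 p [ 456.4 -101.4   40.3] yaw_y -24.96 z [ 0.002 -0.    -1.   ] F [-0.2 -0.9  5.4] grip 0.319 40.2 j [-0.19  0.55  0.41  2.19 -0.46  0.49  0.14]
```

Request:
drive_tool([
  [0,0,0,0,0,0.01,-1],
  [0,0,0,0,0,0.03,-1],
  [0,0,0,0,0,0.05,-1],
  [0,0,0,0,0,0.06,-1],
  [0,0,0,0,0,0.06,-1],
  [0,0,0,0,0,0.05,-1],
  [0,0,0,0,0,0.01,-1],
])

```text
clock: 6.55
eef_pos: [456.7, -101.3, 176.9]
orientation: [0.001, 0.843, 0.538, 0.002]
contact_force: [-0.2, -0.9, -2.9]
grip_width: 0.321
gripper_force: 39.9
```

Request:
drive_tool([
  [0,0,0.0194,0.0068,0.03,0,-1],
  [0,0,0.0194,0.0068,0.05,0,-1],
  [0,0,0.0194,0.0068,0.06,0,-1],
  [0,0,0.0194,0.0068,0.06,0,-1],
  [0,0,0.0194,0.0068,0.06,0,-1],
  [0,0,0.0194,0.0068,0.06,0,-1],
  [0,0,0.0194,0.0068,0.06,0,-1],
  [0,0,0.0194,0.0068,0.06,0,-1],
  [0,0,0.0194,0.0068,0.06,0,-1],
  [0,0,0.0194,0.0068,0.06,0,-1],
  [0,0,0.0194,0.0068,0.06,0,-1],
  [0,0,0.0194,0.0068,0.032,0,-1],
])

```text
clock: 7.75
eef_pos: [494.6, 228.3, 172.5]
orientation: [-0.001, 0.789, 0.615, -0.002]
contact_force: [0.6, -0.5, -3.0]
grip_width: 0.323
gripper_force: 39.8
```

Request:
drive_tool([
  [0,0,0,0,0,0,-1],
  [0,0,0,0,0,0,-1],
  [0,0,0,0,0,0,-1],
  [0,0,0,0,0,0,-1],
])

```text
clock: 8.15
eef_pos: [496.5, 223.3, 174.7]
orientation: [0.0, 0.791, 0.612, -0.0]
contact_force: [-0.4, 1.1, -2.7]
grip_width: 0.323
gripper_force: 39.8
```

```bash
python3 -c "
from h import *
st()
a=optics.camera('scene');b=optics.camera('top');cv2.imwrite('pics/s2f.png',a[:,:,::-1]);cv2.imwrite('pics/t2f.png',b[:,:,::-1])
st()
a=cv2.resize(a[230:390,170:330],(400,400),interpolation=cv2.INTER_CUBIC);b=cv2.resize(b[220:340,150:270],(400,400),interpolation=cv2.INTER_CUBIC)
cv2.imwrite('pics/c2.png',np.hstack([a,b])[:,:,::-1])"
```

```text
t 8.15 p [496.5 223.3 174.7] yaw_y -14.6 z [-0.    -0.001 -1.   ] F [-0.4  1.1 -2.7] grip 0.323 39.8 j [-0.83  0.4   0.43  1.95 -0.22  0.84 -0.53]
t 8.25 p [496.6 223.8 174.9] yaw_y -14.56 z [ 0. -0. -1.] F [-0.  -0.1 -2.4] grip 0.32 39.8 j [-0.83  0.4   0.43  1.95 -0.22  0.84 -0.53]
```

View pics/c2.png

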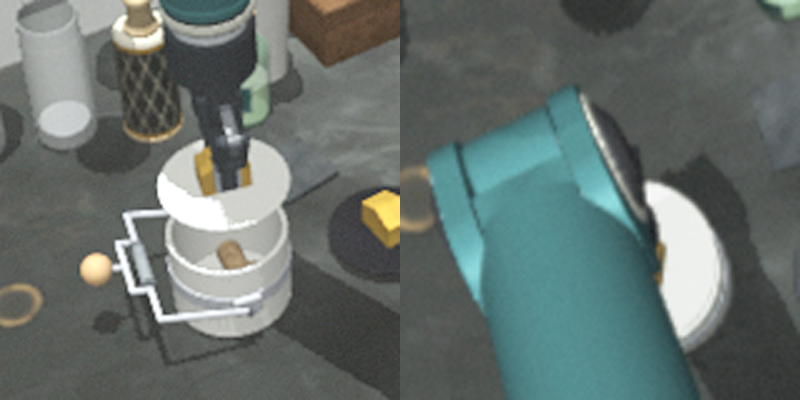

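Scene crop: lid held level just above the mouth, bail still lying back. The top view is blocked by the forearm. I'll compare lid and rim in the scene camera.

```bash
cat > m2.py <<'E'
from h import *
np.set_printoptions(precision=1,suppress=True)
A=cv2.imread("pics/s1.png")[:,:,::-1];B=cv2.imread("pics/s2f.png")[:,:,::-1];T=cv2.imread("pics/t2f.png")[:,:,::-1]
full=np.radians(np.arange(0,360,5))
print("lid scene pre",*circ_edge(A,"scene",[455,-100],16,58,full))
# camera at (-379,633): outer rim vs dark bg visible on far side; near outer wall is white below
o=np.degrees(np.arctan2(633-224,-379-497));print("cam az",o)
for span in(50,70): 
    far=np.radians(np.arange(o+180-span,o+181+span,4)); print("rim out far",*circ_edge(A,"scene",[497,224],90,55,far,lo=-6,hi=6))
near=np.radians(np.arange(o-70,o+71,4)); print("rim in near",*circ_edge(A,"scene",[497,224],90,50,near,lo=-4,hi=4,sign=1))
for span in(75,110):
    n=np.radians(np.arange(o-span,o+span,4)); f=np.radians(np.arange(o+180-45,o+180+45,4))
    print("lid held",*circ_edge(B,"scene",[497,224],150.6,58,np.r_[f,np.radians(np.arange(o-110,o-60,4)),np.radians(np.arange(o+60,o+110,4))] if span>100 else n))
print("lid top",*circ_edge(T,"top",[497,224],150.6,58,np.radians(np.arange(-120,-20,4))))
E
python3 m2.py
```

```text
lid scene pre [455.4 -99.6] 0.9708769790885867 72 [455.4 -99.7  58.8]
cam az 154.97236557729425
rim out far [496.9 225. ] 0.3641640433105344 26 [496.1 225.4  55.8]
rim out far [496.9 225. ] 0.49513938591018203 36 [495.2 225.9  56.6]
rim in near [498.  224.7] 0.3904511918836846 28 [497.3 225.   49.4]
lid held [493.5 225. ] 0.2746285357056699 38 [493.8 224.9  58.3]
lid held [495.  224.1] 0.5293303102683247 44 [494.7 224.2  58.3]
lid top [493.9 221. ] 0.5009939366818443 25 [492.5 225.6  62.3]
```

```bash
cat >> m2.py <<'E'
print('---')
for s in(85,95,105):
    f=np.radians(np.arange(155+180-s,155+180+s,3))
    print(s,"pre",*circ_edge(A,"scene",[455,-100],16,58,f,-5,5)[:3],"held",*circ_edge(B,"scene",[496,224],150.6,58,f,-5,5)[:3])
E
python3 m2.py | sed -n '/---/,$p'
```

```text
---
85 pre [ 456.3 -100.4] 0.5139867770145727 57 held [494.9 224. ] 0.48334744535145546 49
95 pre [ 456.4 -100.5] 0.49597270655191394 64 held [495.1 224.1] 0.4947704602503933 56
105 pre [ 456.4 -100.5] 0.49958097891761 70 held [494.8 224.2] 0.4944312947163496 61
```

Request:
drive_tool([
  [0,0,0,0.003,0.001,-0.02,-1],
  [0,0,0,0,0,-0.02,-1],
  [0,0,0,0,0,-0.02,-1],
  [0,0,0,0,0,-0.016,-1],
  [0,0,0,0,0,0,-1],
  [0,0,0,0,0,0,-1],
  [0,0,0,0,0,-0.004,-1],
  [0,0,0,0,0,-0.004,-1],
  [0,0,0,0,0,-0.004,-1],
  [0,0,0,0,0,-0.004,-1],
  [0,0,0,0,0,0,-1],
])

```text
clock: 9.35
eef_pos: [497.9, 225.2, 128.5]
orientation: [0.0, 0.791, 0.612, -0.0]
contact_force: [0.4, -0.4, -2.5]
grip_width: 0.323
gripper_force: 39.7
```

```bash
python3 -c "
from h import *
st()"
```

```text
t 9.35 p [497.9 225.2 128.5] yaw_y -14.47 z [-0. -0. -1.] F [ 0.4 -0.4 -2.5] grip 0.323 39.7 j [-0.81  0.47  0.4   1.97 -0.27  0.75 -0.5 ]
```

Request:
drive_tool([
  [0,0,0,0,0,-0.004,-1],
  [0,0,0,0,0,-0.004,-1],
  [0,0,0,0,0,-0.004,-1],
  [0,0,0,0,0,-0.003,-1],
  [0,0,0,0,0,0,-1],
  [0,0,0,0,0,0,-1],
])

```text
clock: 9.95
eef_pos: [498.1, 225.2, 121.3]
orientation: [0.0, 0.791, 0.612, -0.0]
contact_force: [0.4, 0.8, -2.8]
grip_width: 0.316
gripper_force: 39.7
```

Request:
drive_tool([
  [0,0,0,0,0,-0.002,-1],
  [0,0,0,0,0,0,-1],
  [0,0,0,0,0,-0.001,-1],
  [0,0,0,0,0,0,-1],
])

```text
clock: 10.35
eef_pos: [498.2, 225.4, 120.4]
orientation: [-0.0, 0.791, 0.612, 0.0]
contact_force: [-1.0, -0.0, 3.7]
grip_width: 0.322
gripper_force: 40.5
```

Request:
drive_tool([
  [0,0,0,0,0,0,-0.2],
  [0,0,0,0,0,0,0],
  [0,0,0,0,0,0,0.3],
  [0,0,0,0,0,0,0.6],
  [0,0,0,0,0,0,0.6],
  [0,0,0,0,0,0.02,0.6],
  [0,0,0,0,0,0.05,0.6],
  [0,0,0,0,0,0.06,0.6],
  [0,0,0,0,0,0.06,0.6],
  [0,0,0,0,0,0.02,0.6],
  [0,0,0,0,0,0,0.6],
  [0,0,0,0,0,0,0.6],
])

```text
clock: 11.55
eef_pos: [497.4, 225.2, 224.2]
orientation: [-0.0, 0.79, 0.612, -0.0]
contact_force: [0.1, 0.6, 0.0]
grip_width: 0.8
gripper_force: 0.0
```

```bash
cat > m3.py <<'E'
from h import *
np.set_printoptions(precision=1,suppress=True)
st()
a=optics.camera('scene');b=optics.camera('top');cv2.imwrite('pics/s3f.png',a[:,:,::-1]);cv2.imwrite('pics/t3f.png',b[:,:,::-1])
f=np.radians(np.arange(155+180-95,155+180+95,3))
print("seated (zt=96)",*circ_edge(a,"scene",[497,225],96,58,f,-5,5))
yy,xx=np.mgrid[:480,:640];I=cv2.cvtColor(a,cv2.COLOR_RGB2HSV)
k=(I[...,1]>70)&(I[...,2]>110)&(I[...,0]<30)&(np.hypot(xx-208,yy-338)<13);print("knob px",np.argwhere(k)[:,::-1].mean(0),k.sum())
a=cv2.resize(a[230:390,170:330],(400,400),interpolation=cv2.INTER_CUBIC);b=cv2.resize(b[220:340,150:270],(400,400),interpolation=cv2.INTER_CUBIC)
cv2.imwrite('pics/c3.png',np.hstack([a,b])[:,:,::-1])
E
python3 m3.py
```

```text
t 11.55 p [497.4 225.2 224.2] yaw_y -14.46 z [-0. -0. -1.] F [0.1 0.6 0. ] grip 0.8 0.0 j [-0.9  0.3  0.5  1.9 -0.2  0.9 -0.6]
seated (zt=96) [497.  226.3] 0.4900236794990498 64 [496.9 226.4  58.2]
knob px [208.1 337.7] 106
```

View pics/c3.png

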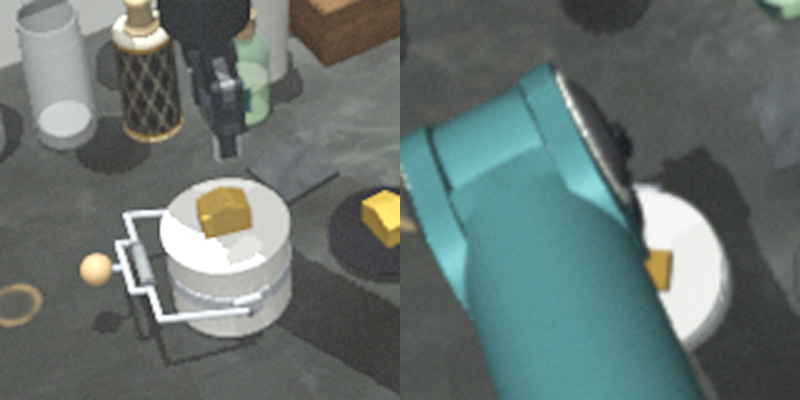

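Scene crop: lid lies flat on the mouth, with its block (crop 223,210) lined up with the bail and the knob unmoved. Seated centre is within about 2 mm of the rim centre. Next, go to the knob.

Request:
drive_tool([
  [0,0,0,0.01,0.04,0,0.8],
  [0,0,0,0.012,0.048,0,0.8],
  [0,0,0,0.012,0.048,0,0.8],
  [0,0,0,0.012,0.048,0,0.8],
  [0,0,0,0.012,0.048,-0.02,0.8],
  [0,0,0,0,0,-0.05,0.8],
  [0,0,0,0,0,-0.06,0.8],
  [0,0,0,0,0,-0.06,0.8],
  [0,0,0,0,0,0,0.8],
  [0,0,0,0,0,0,0.8],
  [0,0,0,0,0,0,0.8],
])

```text
clock: 12.75
eef_pos: [527.9, 341.5, 131.0]
orientation: [0.0, 0.791, 0.612, 0.001]
contact_force: [-0.4, -0.0, 0.4]
grip_width: 0.902
gripper_force: 0.0
```

```bash
python3 -c "
from h import *
st()"
```

```text
t 12.75 p [527.9 341.5 131. ] yaw_y -14.49 z [ 0.002  0.001 -1.   ] F [-0.4 -0.   0.4] grip 0.902 0.0 j [-0.91  0.59  0.38  1.77 -0.28  0.84 -0.65]
```

Request:
drive_tool([
  [0,0,0,-0.003,0,-0.03,0.8],
  [0,0,0,0,0,-0.03,0.8],
  [0,0,0,0,0,-0.025,0.8],
  [0,0,0,0,0,-0.009,0.8],
  [0,0,0,0,0,0,0.4],
  [0,0,0,0,0,0,0],
  [0,0,0,0,0,0,-0.2],
  [0,0,0,0,0,0,-0.4],
  [0,0,0,0,0,0,-1],
  [0,0,0,0,0,0,-1],
  [0,0,0,0,0,0,-1],
], squeeze=40)

```text
clock: 13.85
eef_pos: [526.1, 341.5, 83.2]
orientation: [0.0, 0.791, 0.612, 0.001]
contact_force: [2.3, 0.1, 1.0]
grip_width: 0.304
gripper_force: 39.2
```

```bash
python3 - <<'E'
from h import *
st()
p=telemetry.read_state()["eef_pos"];d=np.array([np.cos(np.radians(75.7)),np.sin(np.radians(75.7))])
# arc: steps of knob from theta0
r=123.5;th0=-np.arccos(29.2/r);prev=None
for th in np.r_[np.linspace(th0,0.0,20),np.linspace(0.04,0.16,4)]:
    q=np.r_[d*(-r*np.sin(th)),50+r*np.cos(th)]
    if prev is not None: print(round(th,3),np.round((q-prev)/500,4))
    prev=q
E
```

```text
t 13.85 p [526.1 341.5  83.2] yaw_y -14.47 z [ 0.001  0.001 -1.   ] F [2.3 0.1 1. ] grip 0.304 39.2 j [-0.89  0.65  0.35  1.79 -0.31  0.76 -0.63]
-1.262 [-0.0012 -0.0045  0.0167]
-1.192 [-0.0014 -0.0057  0.0163]
-1.122 [-0.0017 -0.0067  0.0159]
-1.052 [-0.002  -0.0078  0.0153]
-0.982 [-0.0023 -0.0088  0.0147]
-0.911 [-0.0025 -0.0098  0.014 ]
-0.841 [-0.0027 -0.0107  0.0133]
-0.771 [-0.003  -0.0116  0.0125]
-0.701 [-0.0032 -0.0124  0.0116]
-0.631 [-0.0034 -0.0132  0.0107]
-0.561 [-0.0035 -0.0139  0.0097]
-0.491 [-0.0037 -0.0145  0.0087]
-0.421 [-0.0038 -0.0151  0.0076]
-0.351 [-0.004  -0.0155  0.0065]
-0.28 [-0.0041 -0.0159  0.0054]
-0.21 [-0.0041 -0.0163  0.0042]
-0.14 [-0.0042 -0.0165  0.003 ]
-0.07 [-0.0043 -0.0167  0.0018]
0.0 [-0.0043 -0.0168  0.0006]
0.04 [-0.0024 -0.0096 -0.0002]
0.08 [-0.0024 -0.0096 -0.0006]
0.12 [-0.0024 -0.0095 -0.001 ]
0.16 [-0.0024 -0.0095 -0.0014]
```

Request:
drive_tool([
  [0,0,0,-0.0012,-0.0045,0.0167,-1],
  [0,0,0,-0.0014,-0.0057,0.0163,-1],
  [0,0,0,-0.0017,-0.0067,0.0159,-1],
  [0,0,0,-0.002,-0.0078,0.0153,-1],
  [0,0,0,-0.0023,-0.0088,0.0147,-1],
  [0,0,0,-0.0025,-0.0098,0.014,-1],
  [0,0,0,-0.0027,-0.0107,0.0133,-1],
  [0,0,0,-0.003,-0.0116,0.0125,-1],
  [0,0,0,-0.0032,-0.0124,0.0116,-1],
  [0,0,0,-0.0034,-0.0132,0.0107,-1],
  [0,0,0,0,0,0,-1],
])

```text
clock: 14.95
eef_pos: [514.3, 293.5, 154.1]
orientation: [0.001, 0.791, 0.612, 0.0]
contact_force: [4.7, -3.3, -4.4]
grip_width: 0.301
gripper_force: 39.8
```

```bash
python3 -c "
from h import *
st()
a=optics.camera('scene');cv2.imwrite('pics/c4.png',cv2.resize(a[210:370,170:330],(500,500),interpolation=cv2.INTER_CUBIC)[:,:,::-1])"
```

```text
t 14.95 p [514.3 293.5 154.1] yaw_y -14.6 z [ 0.001 -0.001 -1.   ] F [ 4.7 -3.3 -4.4] grip 0.301 39.8 j [-0.88  0.5   0.4   1.85 -0.25  0.84 -0.61]
```

View pics/c4.png

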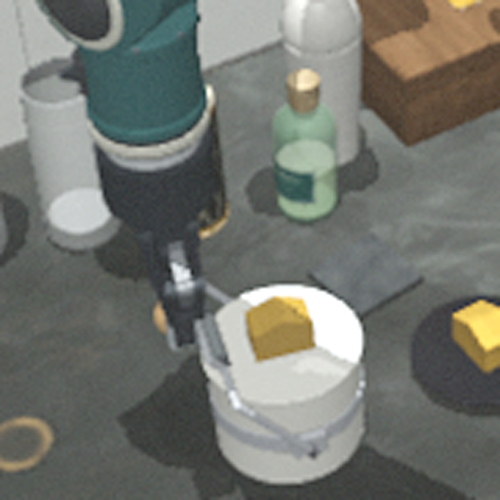

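The knob (crop 163,318) is held and the bail is swinging up; the lid hasn't moved. Carrying on over the top.

Request:
drive_tool([
  [0,0,0,-0.0035,-0.0139,0.0097,-1],
  [0,0,0,-0.0037,-0.0145,0.0087,-1],
  [0,0,0,-0.0038,-0.0151,0.0076,-1],
  [0,0,0,-0.004,-0.0155,0.0065,-1],
  [0,0,0,-0.0041,-0.0159,0.0054,-1],
  [0,0,0,-0.0041,-0.0163,0.0042,-1],
  [0,0,0,0,0,0,-1],
])

```text
clock: 15.7
eef_pos: [503.3, 248.7, 175.2]
orientation: [0.001, 0.791, 0.612, 0.001]
contact_force: [6.9, -1.2, -3.5]
grip_width: 0.297
gripper_force: 39.6
```

Request:
drive_tool([
  [0,0,0,-0.0021,-0.0083,0.0015,-1],
  [0,0,0,-0.0021,-0.0083,0.0015,-1],
  [0,0,0,-0.0021,-0.0083,0.0009,-1],
  [0,0,0,-0.0021,-0.0083,0.0009,-1],
  [0,0,0,-0.0021,-0.0083,0.0003,-1],
  [0,0,0,-0.0021,-0.0083,0.0003,-1],
  [0,0,0,0,0,0,-1],
])

```text
clock: 16.4
eef_pos: [497.7, 225.5, 177.9]
orientation: [0.001, 0.79, 0.613, 0.002]
contact_force: [8.0, 0.1, -5.5]
grip_width: 0.288
gripper_force: 39.8
```

Request:
drive_tool([
  [0,0,0,-0.0024,-0.0096,-0.0002,-1],
  [0,0,0,-0.0024,-0.0096,-0.0006,-1],
  [0,0,0,-0.0024,-0.0095,-0.001,-1],
  [0,0,0,-0.0024,-0.0095,-0.0014,-1],
  [0,0,0,0,0,0,-1],
  [0,0,0,0,0,0,-1],
])

```text
clock: 17.0
eef_pos: [493.0, 205.9, 177.4]
orientation: [0.001, 0.791, 0.612, 0.002]
contact_force: [4.1, -3.5, 5.2]
grip_width: 0.255
gripper_force: 36.1
```

Request:
drive_tool([
  [0,0,0,0,0,0,0],
  [0,0,0,0,0,0,0.6],
  [0,0,0,0,0,0,0.8],
  [0,0,0,0,0,0,0.8],
  [0,0,0,0,0,0.04,0.8],
  [0,0,0,0,0,0.06,0.8],
  [0,0,0,0,0,0.06,0.8],
  [0,0,0,0,0,0.04,0.8],
  [0,0,0,0,0,0,0.8],
  [0,0,0,0,0,0,0.8],
])

```text
clock: 18.0
eef_pos: [490.7, 206.2, 275.1]
orientation: [-0.0, 0.79, 0.613, -0.0]
contact_force: [0.3, -0.6, -0.6]
grip_width: 0.904
gripper_force: 0.0
```

```bash
python3 -c "
from h import *
st()
a=optics.camera('scene')
r=[x for x in optics.spot_point('scene','bail_knob')][:2];print(r)
d=np.array([np.cos(np.radians(75.7)),np.sin(np.radians(75.7))])
for th in(-.1,0,.08,.16): print(th,proj('scene',np.r_[np.array([497,225])-d*123.5*np.sin(th),50+123.5*np.cos(th)]))
cv2.imwrite('pics/c5.png',cv2.resize(a[210:370,170:330],(600,600),interpolation=cv2.INTER_CUBIC)[:,:,::-1])"
```

```text
t 18.0 p [490.7 206.2 275.1] yaw_y -14.45 z [-0.  0. -1.] F [ 0.3 -0.6 -0.6] grip 0.904 0.0 j [-0.86  0.25  0.47  1.89 -0.13  1.03 -0.58]
[{'pixel': [262.6, 289.6], 'score': 0.91}, {'pixel': [260.9, 346.8], 'score': 0.16}]
-0.1 [252.04477575 295.5001608 ]
0 [257.56853586 293.96087277]
0.08 [262.0016877  293.02941146]
0.16 [266.41139925 292.37054794]
```

View pics/c5.png

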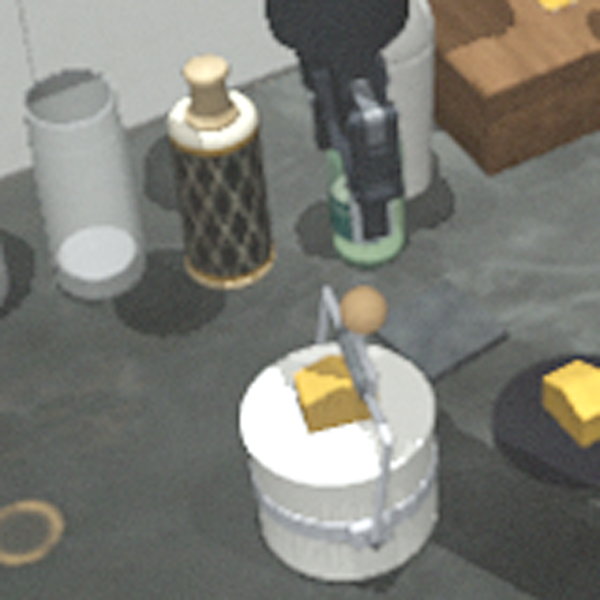

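The knob is at scene (266.8,292.7), which matches the +0.16 front stop (266.4,292.4). The roller is past the crest, the lid is flat, and the gripper is clear.

```bash
python3 -c "
from bench import job
print(job.finish_job())"
```

```text
the job is handed in; nothing more can be done
None
```

The canister is sealed and the job is handed in, though no verdict came back: the lid sits flat on the mouth, the bail is at its front stop, nothing else on the counter was touched, and it took about 18 s of the 58 s limit.

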